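# Line up the laundry products by height

## Task

Tidy the laundry worktop: stand the three bottles and the tub on the drip tray, one centred on each round mat, lined up by height, with the tallest next to the upright carton and stepping down to the shortest next to the basket of pegs. Keep them upright without letting any fall over, and leave the carton and the basket where they are.

Things in the scene. Friction and masses are not known exactly. Their poses are not given: they have to be found in the camera images.
- softener: white fabric-softener bottle with a pale blue label and a blue cap, 195 mm tall, body 60 mm across, shoulder from 133 mm up; straight cylindrical cap 40 mm across over the top 40 mm: grip there. About 0.35 kg. Round: any yaw will do. Origin at the centre of its underside, z up. Starts upright on the worktop nearer the robot than the tray.
- stain_remover: green stain-remover bottle with a cream label and a dark green cap, 160 mm tall, body 56 mm across, shoulder from 98 mm up; straight cylindrical cap 38 mm across over the top 40 mm: grip there. About 0.28 kg. Round: any yaw will do. Origin at the centre of its underside, z up. Starts upright on the worktop nearer the robot than the tray.
- descaler: white descaler bottle with a pale pink label and a red cap, 125 mm tall, body 56 mm across, shoulder from 65 mm up; straight cylindrical cap 42 mm across over the top 38 mm: grip there. About 0.22 kg. Round: any yaw will do. Origin at the centre of its underside, z up. Starts upright on the worktop nearer the robot than the tray.
- powder_tub: yellow tub with a white label band, a plain upright cylinder 90 mm tall and 56 mm across all the way up. About 0.25 kg. Round: any yaw will do. Origin at the centre of its underside, z up. Starts upright on the worktop nearer the robot than the tray.
- mat_1: round teal rubber drip mat, 88 mm across, 3 mm thick; origin at the centre of its underside, 5 mm above the worktop (its flat top is at 8 mm); its y axis runs along the row towards mat_1. The first of four mats, counted from the robot's left (+y), in a straight row 105 mm apart on a low pale grey tray (rim 14 mm high), turned up to 0.2 rad from left-right. Fixed.
- mat_2: round teal rubber drip mat, 88 mm across, 3 mm thick; origin at the centre of its underside, 5 mm above the worktop (its flat top is at 8 mm); its y axis runs along the row towards mat_1. The second of four mats, counted from the robot's left (+y), in a straight row 105 mm apart on a low pale grey tray (rim 14 mm high), turned up to 0.2 rad from left-right. Fixed.
- mat_3: round teal rubber drip mat, 88 mm across, 3 mm thick; origin at the centre of its underside, 5 mm above the worktop (its flat top is at 8 mm); its y axis runs along the row towards mat_1. The third of four mats, counted from the robot's left (+y), in a straight row 105 mm apart on a low pale grey tray (rim 14 mm high), turned up to 0.2 rad from left-right. Fixed.
- mat_4: round teal rubber drip mat, 88 mm across, 3 mm thick; origin at the centre of its underside, 5 mm above the worktop (its flat top is at 8 mm); its y axis runs along the row towards mat_1. The fourth of four mats, counted from the robot's left (+y), in a straight row 105 mm apart on a low pale grey tray (rim 14 mm high), turned up to 0.2 rad from left-right. Fixed.
- carton: upright dusty-pink cardboard carton of washing tablets with a purple band, 100 mm deep, 60 mm wide along the row, 180 mm tall, 0.8 kg, standing on the worktop just past one end of the tray (either end), about 100 mm beyond the centre of the last mat there. Origin at the centre of its underside. Not to be moved.
- peg_basket: small pale blue plastic basket full of coloured clothes pegs, 120 mm deep, 75 mm wide along the row, 70 mm tall, 0.5 kg, standing on the worktop just past the other end of the tray. Origin at the centre of its underside. Not to be moved.
Not all that is in view belongs to the job. What is shaped like the mat_4 but brown, purple or yellow is not meant.

How it is judged:
At the end, for the whole second after the job is handed in: Counting from the mat next to the carton: softener (195 mm), stain remover (160 mm), descaler (125 mm), powder tub (90 mm), each with its axis within 15 mm of the centre of its mat, standing upright (within 0.1 rad) on the mat, released and at rest (((horizontal distance between carton and mat_1 below 0.2 m and horizontal distance between softener and mat_1 below 0.015 m and horizontal distance between stain_remover and mat_2 below 0.015 m and horizontal distance between descaler and mat_3 below 0.015 m and horizontal distance between powder_tub and mat_4 below 0.015 m) or (horizontal distance between carton and mat_4 below 0.2 m and horizontal distance between softener and mat_4 below 0.015 m and horizontal distance between stain_remover and mat_3 below 0.015 m and horizontal distance between descaler and mat_2 below 0.015 m and horizontal distance between powder_tub and mat_1 below 0.015 m)) and angle between each of softener, stain_remover, descaler, powder_tub's own z axis and vertical below 0.1 rad and height (world z) of softener between 0.004 and 0.014 m and linear speed of each of softener, stain_remover, descaler, powder_tub below 0.02 m/s and angular speed of each of softener, stain_remover, descaler, powder_tub below 0.2 rad/s and height (world z) of stain_remover between 0.004 and 0.014 m and height (world z) of descaler between 0.004 and 0.014 m and height (world z) of powder_tub between 0.004 and 0.014 m); the robot touches nothing.
It fails at once if the carton is shifted by more than 20 mm (distance of carton from where it was at the start of the episode above 0.02 m).
It fails at once if the peg basket is shifted by more than 20 mm (distance of peg_basket from where it was at the start of the episode above 0.02 m).
It fails at once if a bottle or the tub falls or is laid over (leans more than 0.6 rad) (angle between any of softener, stain_remover, descaler, powder_tub's own z axis and vertical above 0.6 rad).
It also fails if it takes over 112 s, if anything falls off the work surface, if the arm or the gripper's body presses on something with over 40 N, if the wrist force passes 120 N, or if a joint passes its speed limit or range.

## Robot

A 6-joint arm with a two-finger parallel gripper is mounted at the origin on the work surface. World frame = base frame: x ahead of the robot, y to its left, z up, the work surface at z = 0. Lengths are in m, angles in rad, forces in N, time in s.
With the tool pointing down it reaches from about 0.35 to 0.975 m from the base axis. Payload 7.1 kg.
Tool frame: the origin (TCP) lies at the very end of the fingers, on their centre line; the grasp point (between the pads) lies 19 mm behind it; z points along the fingers, y is the line along which they close (so a half turn about z gives the same grasp; the last joint's range is limited). The gripper opens to 88 mm and grips with 3 to 60 N. Pads are 20 mm wide; open, the fingers measure 115 mm over their backs; the gripper's body (75 mm by 178 mm) begins 61 mm behind the grasp point.
Start: joints at [1.181, 0.423, 1.63, -0, 1.089, -0.019], TCP at [0.226, 0.583, 0.223] pointing down, gripper open.
Joint ranges: [-3, 3], [-0.9, 2.11], [0.09, 2.58], [-1.31, 4.45], [0.11, 2.69], [-2.54, 2.54]. Speed limits (rad/s): [2.39, 2.39, 3.01, 3.14, 3.14, 3.14].

## Interface

Orientations are given as [roll, pitch, yaw] about the fixed x, y, z axes, in that order (R = Rz(yaw) Ry(pitch) Rx(roll)).
In Python, from plant import observe, optics, robot gives the robot as it stands.
- The arm moves only by the tool play_rows, never from a script. Its argument "steps" is a list of rows, each a list of 3 entries, a list of its own where there are three numbers: the shift along the tool's x, y, z in units of 30 mm (1.0 is 30 mm), then the turn, a rotation vector about the tool's x, y, z in units of 6 degrees (1.0 is 6 degrees), then the opening, from 0 (shut) to 1 (fully open). A call has 1 to 10 rows; each row is the pose to reach, as a shift and turn from the pose commanded when the call began, along the tool's axes at that moment; what a row does not reach only later rows make up. A row lasts 1/12 s, in which the tool goes at most 41.7 mm and 7.16 degrees, less where a joint would pass 70% of its speed; a pose out of reach is approached as far as the arm can. A call with a gripper value outside its range is refused whole. The fingers move at their own pace and stop on an object; "newtons" is the grip in N (left out, the last holds). Time passes only in rows, so rows that repeat a pose let the fingers close. It gives the time, the measured TCP pose, the force, the opening and the grip force at its end, in the units of the state.
- observe(): the state, without advancing time (a new reading comes with each control period).
- optics.get_image(name): name is "side" or "top"; returns a dict with "frame" (400x640x3 uint8, blue, green, red), "fx", "fy", "cx", "cy" (pixels), "pose" (4x4, takes a point from camera to world coordinates). Camera axes: x right, y up, looking along -z (the intrinsics and any distortion apply to the point x, -y, -z); pixel columns grow to the right and rows downward; lengths in m; the calibration is good to about 2 mm. A picture is of the moment at which its call begins. There is no depth.
- robot.sign_off(): hands the job in; it is judged then, once.
The state is a dict: "t": time; "joint_pos": joint angles; "joint_velocities": joint speeds; "joint_torque": joint torques, N m; "tool_pos": TCP position; "ee_rot": TCP orientation; "ft_force": force on the tool from outside, world axes, zero at the start; "ft_torque": the same for the moment, N m; "finger_gap": finger opening in m; "finger_force": force on a finger pad.
Only numpy, scipy, OpenCV 4.12 (cv2) and the standard library are available. Lean on these libraries where they do the work, as an engineer would, in place of code of your own. Each camera call takes 0.05 s, during which the arm holds its last target. There are 200 camera calls.

## Working session

There is one attempt and no reset: what is moved stays moved. The work goes in short steps, Python scripts to look and compute and a tool call to move; the robot and the scene stay as the last step left them, time stands still between calls to the robot, and variables do not carry over. Pictures are saved under pics/ and viewed, at most 14 in all, crops included, and the job is handed in when it is done.

Besides the shell and the picture viewer there is one more tool, called by a JSON object that holds its "op" and its "data", one argument or row to a line. play_rows: Moves the arm, as the interface text tells. Its arguments: {"type":"object","properties":{"steps":{"type":"array","items":{"type":"array"}},"newtons":{"type":"number"}},"required":["steps"]}

```bash
mkdir -p pics; ls; cat > h.py <<'E'
import numpy as np, cv2
from plant import observe, optics, robot
def shot(n,f):
    d=optics.get_image(n); cv2.imwrite(f,d["frame"]); np.savez('pics/'+n+'.npz',**{k:d[k] for k in d if k!='frame'}, frame=d['frame']); return d
def load(n): return np.load('pics/'+n+'.npz')
def ray(d,u,v):
    P=d['pose'];c=np.array([(u-d['cx'])/d['fx'],-(v-d['cy'])/d['fy'],-1.]);return P[:3,3],P[:3,:3]@c
def at(d,u,v,z):
    o,r=ray(d,u,v);return o+r*(z-o[2])/r[2]
def proj(d,p):
    P=d['pose'];c=P[:3,:3].T@(np.array(p)-P[:3,3]);return d['cx']+d['fx']*c[0]/-c[2], d['cy']-d['fy']*c[1]/-c[2]
E
python3 - <<'E'
from h import *
for n in ('top','side'):
    d=shot(n,f'pics/{n}0.png'); print(n,[k for k in d],d['fx'],d['fy'],d['cx'],d['cy'],d['pose'].round(3).tolist())
    print({k:d[k] for k in d if k not in('frame','pose')})
print(observe())
E
```

```text
pics
top ['frame', 'fx', 'fy', 'cx', 'cy', 'pose'] 396.26477173468186 396.26477173468186 314.8689755861757 204.59667815562764 [[0.018, 0.995, -0.096, 0.537], [-1.0, 0.015, -0.027, -0.052], [-0.025, 0.096, 0.995, 0.907], [0.0, 0.0, 0.0, 1.0]]
{'fx': 396.26477173468186, 'fy': 396.26477173468186, 'cx': 314.8689755861757, 'cy': 204.59667815562764}
side ['frame', 'fx', 'fy', 'cx', 'cy', 'pose'] 376.49224755356136 376.49224755356136 317.03040330523805 200.11582926521106 [[-0.911, 0.27, -0.31, 0.357], [-0.412, -0.594, 0.691, 0.554], [0.002, 0.757, 0.653, 0.565], [0.0, 0.0, 0.0, 1.0]]
{'fx': 376.49224755356136, 'fy': 376.49224755356136, 'cx': 317.03040330523805, 'cy': 200.11582926521106}
{'t': 0.1, 'joint_pos': array([ 1.18101954e+00,  4.23782911e-01,  1.63058469e+00,  1.11687769e-05,
        1.08863328e+00, -1.90006242e-02]), 'joint_velocities': array([-0.00066631, -0.00266208, -0.00224315,  0.00085216,  0.00302366,
        0.00036297]), 'joint_torque': array([-3.37123693e-04, -5.45612991e+01, -2.74322945e+01,  6.45460607e-02,
        1.88240747e-02, -1.92910306e-05]), 'tool_pos': array([0.22624497, 0.58207574, 0.22197925]), 'ee_rot': array([-3.14018487e+00, -3.66419475e-05,  2.77081128e+00]), 'ft_force': array([ 0.84539292,  0.1340267 , -0.47184787]), 'ft_torque': array([-0.02500381,  0.0010437 ,  0.0170656 ]), 'finger_force': 0.0, 'finger_gap': 0.08783448459243075}
```

View pics/top0.png

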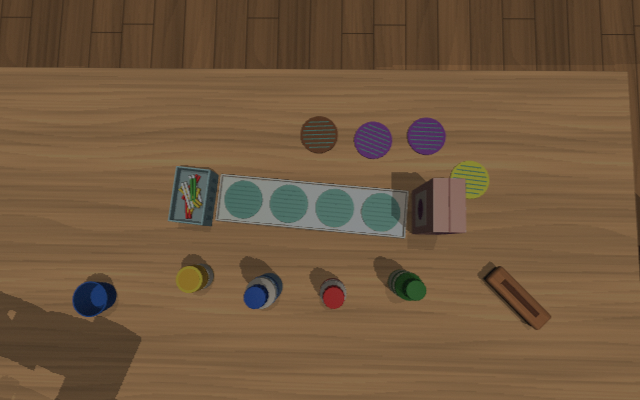

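View pics/side0.png

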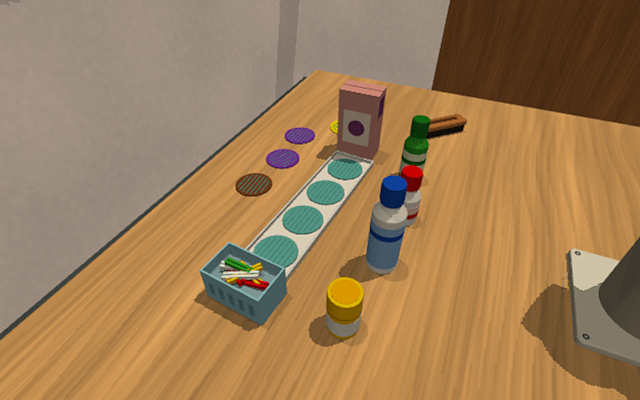

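Top view: the teal mats are at (243,200), (289,204), (334,208) and (381,212). The carton is on the right at (440,206), next to mat_4, and the basket is on the left at (193,195), next to mat_1. The brown (319,134), purple (373,140) and (426,136) and yellow (470,180) discs are not meant, since the mats are teal and on the tray. The blue cup (94,298) and brush (517,297) are also decoys. I'll check in an enlarged crop.

```bash
python3 - <<'E'
from h import *
d=load('top');f=d['frame']
c=cv2.resize(f[165:315,165:435],None,fx=2.96,fy=2.96,interpolation=cv2.INTER_CUBIC);cv2.imwrite('pics/c1.png',c)
hsv=cv2.cvtColor(f,cv2.COLOR_BGR2HSV)
# teal blobs
m=cv2.inRange(hsv,(75,60,60),(95,255,255)); m[:160]=0;m[250:]=0;m[:,:218]=0;m[:,410:]=0
m=cv2.morphologyEx(m,cv2.MORPH_CLOSE,np.ones((5,5)))
n,l,s,ce=cv2.connectedComponentsWithStats(m)
for i in range(1,n):
    if s[i,4]>200: print('mat',s[i],ce[i],at(d,*ce[i],.008).round(4))
E
```

```text
mat [ 225  181   37   37 1087] [243.05427783 199.16651334] [0.6338 0.1367 0.008 ]
mat [ 270  185   38   38 1097] [288.46308113 203.32816773] [0.6259 0.0322 0.008 ]
mat [ 316  189   37   38 1108] [334.1967509  207.59115523] [ 0.6177 -0.0724  0.008 ]
mat [ 362  193   38   38 1127] [380.46938776 211.83850932] [ 0.6097 -0.1773  0.008 ]
```

View pics/c1.png

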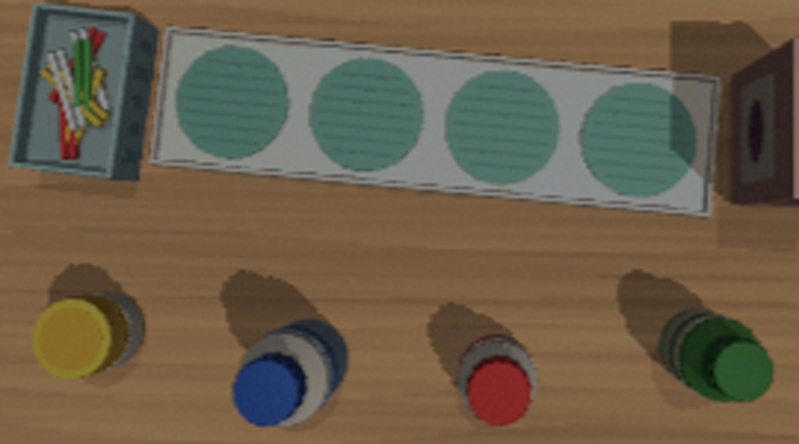

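Crop: four teal mats on the tray, with the carton beside the right-hand one (mat_4). So the order is tub→mat_1, descaler→mat_2, stain remover→mat_3, softener→mat_4. Cap tops in the crop: yellow (72,338), blue (269,390), red (499,391), green (742,370).

```bash
python3 - <<'E'
from h import *
d=load('top');s=load('side')
hsv=cv2.cvtColor(d['frame'],cv2.COLOR_BGR2HSV)
from scipy.optimize import least_squares
T=dict(tub=((72,338),(345,287),.09),soft=((269,390),(395,183),.195),desc=((499,391),(412,173),.125),stain=((742,370),(421,122),.16))
for k,(c,v,h) in T.items():
    u=(165+c[0]/2.96-.33,165+c[1]/2.96-.33); p=at(d,*u,h); print(k,p.round(4),'side-based',at(s,*v,h).round(4),'reproj side',np.round(proj(s,p),1),v)
# carton top corners, basket
for u in [(434,178),(466,179),(466,232),(434,233)]: print('carton',at(d,*u,.18).round(3))
for u in [(177,167),(212,169),(206,225),(170,222)]: print('basket',at(d,*u,.07).round(3))
mats=np.array([[.6338,.1367],[.6259,.0322],[.6177,-.0724],[.6097,-.1773]])
print([np.round(proj(s,[*m,.008]),1) for m in mats])
o=observe();print(o['ee_rot'],o['tool_pos'],o['finger_gap'])
E
```

```text
tub [0.459  0.2251 0.09  ] side-based [0.4603 0.2191 0.09  ] reproj side [344.4 290.3] (345, 287)
soft [0.4407 0.069  0.195 ] side-based [0.437  0.0739 0.195 ] reproj side [393.5 180.7] (395, 183)
desc [ 0.4338 -0.0702  0.125 ] side-based [ 0.4304 -0.0616  0.125 ] reproj side [411.3 170.2] (412, 173)
stain [ 0.4545 -0.2205  0.16  ] side-based [ 0.4507 -0.2039  0.16  ] reproj side [421.  118.3] (421, 122)
carton [ 0.66  -0.251  0.18 ]
carton [ 0.659 -0.31   0.18 ]
carton [ 0.562 -0.308  0.18 ]
carton [ 0.559 -0.25   0.18 ]
basket [0.695 0.27  0.07 ]
basket [0.692 0.193 0.07 ]
basket [0.571 0.201 0.07 ]
basket [0.576 0.279 0.07 ]
[array([275.3, 250.4]), array([302.3, 218.1]), array([325.2, 190.9]), array([344.6, 167.7])]
[-3.14018487e+00 -3.66419475e-05  2.77081128e+00] [0.22624497 0.58207574 0.22197925] 0.08783448459243075
```

```bash
cat >> h.py <<'E'
from scipy.spatial.transform import Rotation as R
M={1:(.6338,.1367),2:(.6259,.0322),3:(.6177,-.0724),4:(.6097,-.1773)}
def go(*targets,yaw=1.494):
    o=observe();r=R.from_euler('xyz',o['ee_rot']);t=r.inv()*R.from_euler('xyz',[np.pi,0,yaw])
    print('t',round(o['t'],2),o['tool_pos'].round(4),'gap',round(o['finger_gap'],4),'F',o['finger_force'],'turn',(np.degrees(t.as_rotvec())/6).round(2))
    for p in targets: print(p,(r.inv().apply(np.array(p)-o['tool_pos'])/.03).round(2))
E
python3 -c "
from h import *
go((.35,.3,.27),(.4407,.069,.27))"
```

```text
t 0.1 [0.2262 0.5821 0.222 ] gap 0.0878 F 0.0 turn [-1.000e-02  1.000e-02  1.219e+01]
(0.35, 0.3, 0.27) [-7.25 -7.27 -1.59]
(0.4407, 0.069, 0.27) [-12.86 -13.35  -1.58]
```

{"op": "play_rows", "data": {
  "steps": [
    [[-0.3,-0.3,-0.8],[0,0,0.5],1],
    [[-12.86,-13.35,-1.58],[0,0,12.19],1],
    [[-12.86,-13.35,-1.58],[0,0,12.19],1],
    [[-12.86,-13.35,-1.58],[0,0,12.19],1],
    [[-12.86,-13.35,-1.58],[0,0,12.19],1],
    [[-12.86,-13.35,-1.58],[0,0,12.19],1],
    [[-12.86,-13.35,-1.58],[0,0,12.19],1],
    [[-12.86,-13.35,-1.58],[0,0,12.19],1],
    [[-12.86,-13.35,-1.58],[0,0,12.19],1],
    [[-12.86,-13.35,-1.58],[0,0,12.19],1]
  ]
}}

```text
t: 0.93
tool_pos: [0.376, 0.2232, 0.2628]
ee_rot: [-3.142, 0.0, 1.588]
ft_force: [0.7, 0.1, 0.1]
finger_gap: 0.0879
finger_force: 0.0
```

```bash
python3 -c "
from h import *
go((.4407,.069,.27))"
```

```text
t 0.93 [0.376  0.2232 0.2628] gap 0.0879 F 0.0 turn [-0.   0.   0.9]
(0.4407, 0.069, 0.27) [-5.18  2.07 -0.24]
```

{"op": "play_rows", "data": {
  "steps": [
    [[-1.2,0.5,-0.1],[0,0,0],1],
    [[-2.4,0.9,-0.2],[0,0,0],1],
    [[-3.6,1.4,-0.2],[0,0,0],1],
    [[-4.0,1.6,-0.2],[0,0,0],1],
    [[-4.0,1.6,-0.2],[0,0,0],1],
    [[-4.0,1.6,-0.2],[0,0,0],1],
    [[-4.0,1.6,-0.2],[0,0,0],1]
  ]
}}

```text
t: 1.52
tool_pos: [0.4261, 0.1068, 0.2686]
ee_rot: [-3.141, -0.0, 1.594]
ft_force: [-0.8, -0.0, -0.0]
finger_gap: 0.0884
finger_force: 0.0
```

```bash
python3 -c "
from h import *
go((.4407,.069,.27),(.4407,.069,.159))"
```

```text
t 1.52 [0.4261 0.1068 0.2686] gap 0.0884 F 0.0 turn [-0.01 -0.    0.95]
(0.4407, 0.069, 0.27) [-1.27  0.46 -0.05]
(0.4407, 0.069, 0.159) [-1.27  0.46  3.65]
```

{"op": "play_rows", "data": {
  "steps": [
    [[-0.7,0.25,-0.05],[0,0,0.5],1],
    [[-1.27,0.46,-0.05],[0,0,0.95],1],
    [[-1.27,0.46,0.4],[0,0,0.95],1],
    [[-1.27,0.46,1.2],[0,0,0.95],1],
    [[-1.27,0.46,1.4],[0,0,0.95],1],
    [[-1.27,0.46,1.4],[0,0,0.95],1],
    [[-1.27,0.46,1.4],[0,0,0.95],1]
  ]
}}

```text
t: 2.1
tool_pos: [0.4409, 0.0694, 0.2269]
ee_rot: [-3.141, 0.0, 1.496]
ft_force: [0.2, -0.4, 1.0]
finger_gap: 0.088
finger_force: 0.0
```

```bash
python3 -c "
from h import *
go((.4407,.069,.159),(.4407,.069,.31))
d=shot('side','pics/s1.png');cv2.imwrite('pics/s1c.png',cv2.resize(d['frame'][80:300,280:500],None,fx=2.5,fy=2.5))"
```

```text
t 2.1 [0.4409 0.0694 0.2269] gap 0.088 F 0.0 turn [-0.01  0.    0.02]
(0.4407, 0.069, 0.159) [-0.01 -0.    2.26]
(0.4407, 0.069, 0.31) [-0.01 -0.01 -2.77]
```

View pics/s1c.png

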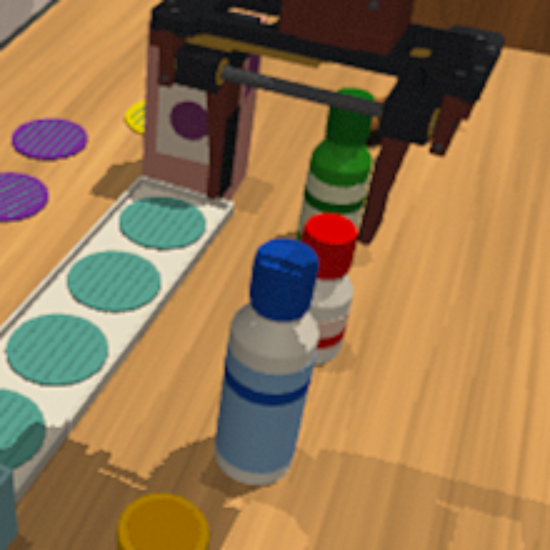

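```bash
python3 -c "
from h import *
s=load('side')
for p in [(.4407,.069,.227),(.4407+.044,.069-.003,.227),(.4407-.044,.069+.003,.227),(.4407-.0575,.069+.003,.227),(.4407,.069,.195),(.4407,.069,.155),(.4407,.069,.0)]: print(p,np.round((np.array(proj(s,p))-(280,80))*2.5))"
```

```text
(0.4407, 0.069, 0.227) [291. 211.]
(0.48469999999999996, 0.066, 0.227) [224. 192.]
(0.3967, 0.07200000000000001, 0.227) [361. 231.]
(0.3832, 0.07200000000000001, 0.227) [384. 237.]
(0.4407, 0.069, 0.195) [284. 252.]
(0.4407, 0.069, 0.155) [276. 299.]
(0.4407, 0.069, 0.0) [250. 451.]
```

The side view agrees: cap top at crop (286,257), predicted (284,252). The fingers straddle the cap. Descending to grip.

{"op": "play_rows", "data": {
  "newtons": 25,
  "steps": [
    [[0,0,0.8],[0,0,0],1],
    [[0,0,1.7],[0,0,0],1],
    [[0,0,2.26],[0,0,0],1],
    [[0,0,2.26],[0,0,0],1],
    [[0,0,2.26],[0,0,0],0.3],
    [[0,0,2.26],[0,0,0],0.3],
    [[0,0,2.26],[0,0,0],0.3],
    [[0,0,2.26],[0,0,0],0.3],
    [[0,0,2.26],[0,0,0],0.3],
    [[0,0,2.26],[0,0,0],0.3]
  ]
}}

```text
t: 2.98
tool_pos: [0.4416, 0.0685, 0.1596]
ee_rot: [3.14, -0.0, 1.494]
ft_force: [0.3, 0.3, 0.1]
finger_gap: 0.0511
finger_force: 0.0
```

```bash
python3 -c "
from h import *
go((.4407,.069,.31),(.4409,.069,.159))"
```

```text
t 2.98 [0.4416 0.0685 0.1596] gap 0.0511 F 0.0 turn [ 0.01 -0.   -0.  ]
(0.4407, 0.069, 0.31) [ 0.02 -0.03 -5.01]
(0.4409, 0.069, 0.159) [ 0.02 -0.02  0.02]
```

{"op": "play_rows", "data": {
  "newtons": 25,
  "steps": [
    [[0,0,0],[0,0,0],0.2],
    [[0,0,0],[0,0,0],0.2],
    [[0,0,0],[0,0,0],0.2],
    [[0,0,0],[0,0,0],0.2],
    [[0,0,0],[0,0,0],0.2]
  ]
}}

```text
t: 3.4
tool_pos: [0.4412, 0.0685, 0.1591]
ee_rot: [-3.141, 0.0, 1.494]
ft_force: [-0.9, 1.2, 3.2]
finger_gap: 0.0395
finger_force: 24.9
```

```bash
python3 -c "
from h import *
go((.4407,.069,.31),(.51,-.1773,.31),(.6097,-.1773,.31))"
```

```text
t 3.4 [0.4412 0.0685 0.1591] gap 0.0395 F 24.938786923885345 turn [-0.  0. -0.]
(0.4407, 0.069, 0.31) [ 0.02 -0.02 -5.03]
(0.51, -0.1773, 0.31) [-7.99  2.92 -5.03]
(0.6097, -0.1773, 0.31) [-7.74  6.23 -5.03]
```

{"op": "play_rows", "data": {
  "steps": [
    [[0,0,-0.4],[0,0,0],0.2],
    [[0,0,-1.2],[0,0,0],0.2],
    [[0,0,-2.1],[0,0,0],0.2],
    [[0,0,-3.0],[0,0,0],0.2],
    [[0,0,-3.9],[0,0,0],0.2],
    [[0,0,-4.7],[0,0,0],0.2],
    [[-0.3,0.2,-5.0],[0,0,0],0.2],
    [[-1.0,0.7,-5.0],[0,0,0],0.2],
    [[-1.8,1.3,-5.0],[0,0,0],0.2],
    [[-2.6,1.9,-5.0],[0,0,0],0.2]
  ]
}}

```text
t: 4.23
tool_pos: [0.4923, -0.015, 0.3082]
ee_rot: [-3.141, 0.0, 1.495]
ft_force: [-0.3, 0.9, -3.1]
finger_gap: 0.0396
finger_force: 25.0
```

{"op": "play_rows", "data": {
  "steps": [
    [[-0.8,0.6,0],[0,0,0],0.2],
    [[-1.6,1.3,0],[0,0,0],0.2],
    [[-2.4,2.0,0],[0,0,0],0.2],
    [[-3.2,2.7,0],[0,0,0],0.2],
    [[-4.0,3.4,0],[0,0,0],0.2],
    [[-4.7,4.0,0],[0,0,0],0.2],
    [[-5.1,4.3,0],[0,0,0],0.2],
    [[-5.1,4.3,0],[0,0,0],0.2],
    [[-5.1,4.3,0],[0,0,0],0.2],
    [[-5.1,4.3,0],[0,0,0],0.2]
  ]
}}

```text
t: 5.07
tool_pos: [0.608, -0.1759, 0.3076]
ee_rot: [-3.139, -0.001, 1.494]
ft_force: [-0.6, 0.5, -3.8]
finger_gap: 0.0394
finger_force: 25.0
```

```bash
python3 -c "
from h import *
go((.6097,-.1773,.20),(.6097,-.1773,.169));shot('top','pics/t2.png')
d=shot('side','pics/s2.png')
a=load('top')['frame'];cv2.imwrite('pics/c2.png',np.hstack([cv2.resize(a[120:320,240:480],(480,400)),cv2.resize(d['frame'][20:220,260:420],(320,400))]))"
```

```text
t 5.07 [ 0.608  -0.1759  0.3076] gap 0.0394 F 24.98303085565567 turn [-0.02 -0.01 -0.  ]
(0.6097, -0.1773, 0.2) [-0.04  0.07  3.59]
(0.6097, -0.1773, 0.169) [-0.04  0.07  4.62]
```

View pics/c2.png

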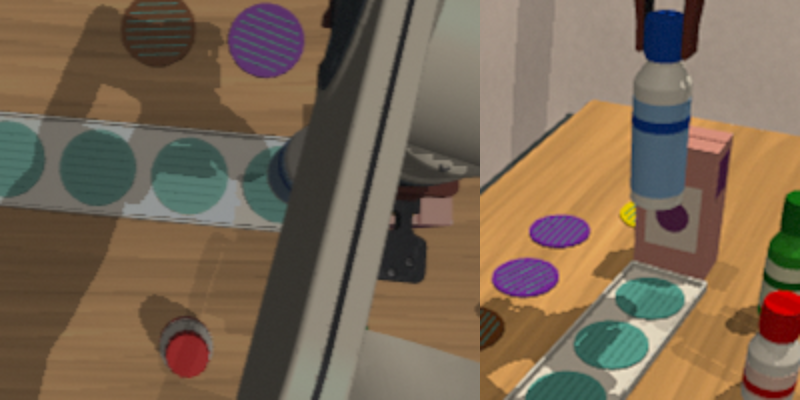

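The softener hangs upright in the grip above the mat_4 area. Lowering it.

{"op": "play_rows", "data": {
  "steps": [
    [[-0.04,0.07,0.5],[0,0,0],0.2],
    [[-0.04,0.07,1.3],[0,0,0],0.2],
    [[-0.04,0.07,2.2],[0,0,0],0.2],
    [[-0.04,0.07,3.0],[0,0,0],0.2],
    [[-0.04,0.07,3.7],[0,0,0],0.2],
    [[-0.04,0.07,4.2],[0,0,0],0.2],
    [[-0.04,0.07,4.5],[0,0,0],0.2],
    [[-0.04,0.07,4.6],[0,0,0],0.2],
    [[-0.04,0.07,4.6],[0,0,0],0.2],
    [[-0.04,0.07,4.6],[0,0,0],0.2]
  ]
}}

```text
t: 6.0
tool_pos: [0.6116, -0.1774, 0.1721]
ee_rot: [3.14, 0.0, 1.494]
ft_force: [0.4, 0.2, -3.1]
finger_gap: 0.0399
finger_force: 25.0
```

```bash
python3 -c "
from h import *
go((.6097,-.1773,.167));print(observe()['ft_force'])"
```

```text
t 6.0 [ 0.6116 -0.1774  0.1721] gap 0.0399 F 24.983088970184326 turn [0.01 0.   0.  ]
(0.6097, -0.1773, 0.167) [-0.   -0.06  0.17]
[ 0.38439611  0.19453861 -3.07070273]
```

{"op": "play_rows", "data": {
  "steps": [
    [[0,-0.03,0.06],[0,0,0],0.2],
    [[0,-0.03,0.13],[0,0,0],0.2],
    [[0,-0.03,0.13],[0,0,0],0.2],
    [[0,-0.03,0.13],[0,0,0],0.2]
  ]
}}

```text
t: 6.33
tool_pos: [0.6101, -0.1775, 0.1674]
ee_rot: [3.141, 0.0, 1.494]
ft_force: [0.2, 0.2, -2.4]
finger_gap: 0.0397
finger_force: 25.0
```

{"op": "play_rows", "data": {
  "steps": [
    [[0,0,0.04],[0,0,0],0.2],
    [[0,0,0.04],[0,0,0],0.2],
    [[0,0,0.04],[0,0,0],0.5],
    [[0,0,0.04],[0,0,0],0.8],
    [[0,0,0.04],[0,0,0],1],
    [[0,0,0.04],[0,0,0],1],
    [[0,0,0.04],[0,0,0],1],
    [[0,0,0.04],[0,0,0],1]
  ]
}}

```text
t: 7.0
tool_pos: [0.6101, -0.1774, 0.1659]
ee_rot: [3.142, 0.0, 1.494]
ft_force: [0.2, -0.1, 0.1]
finger_gap: 0.0736
finger_force: 0.0
```

```bash
python3 -c "
from h import *
go((.6097,-.1773,.24),(.4545,-.2205,.24),(.4545,-.2205,.124));print(observe()['ft_force'])"
```

```text
t 7.0 [ 0.6101 -0.1774  0.1659] gap 0.0736 F 0.0 turn [ 0.  0. -0.]
(0.6097, -0.1773, 0.24) [ 0.   -0.01 -2.47]
(0.4545, -0.2205, 0.24) [-1.83 -5.06 -2.47]
(0.4545, -0.2205, 0.124) [-1.83 -5.06  1.4 ]
[ 0.17071343 -0.10886684  0.07317638]
```

{"op": "play_rows", "data": {
  "steps": [
    [[0,0,-0.5],[0,0,0],1],
    [[0,0,-1.3],[0,0,0],1],
    [[0,0,-2.1],[0,0,0],1],
    [[-0.1,-0.3,-2.5],[0,0,0],1],
    [[-0.5,-1.3,-2.5],[0,0,0],1],
    [[-0.9,-2.5,-2.5],[0,0,0],1],
    [[-1.3,-3.7,-2.5],[0,0,0],1],
    [[-1.7,-4.7,-2.4],[0,0,0],1],
    [[-1.83,-5.06,-2.0],[0,0,0],1],
    [[-1.83,-5.06,-1.5],[0,0,0],1]
  ]
}}

```text
t: 7.83
tool_pos: [0.4515, -0.2211, 0.2113]
ee_rot: [3.141, 0.001, 1.492]
ft_force: [0.6, 0.4, -0.2]
finger_gap: 0.0878
finger_force: 0.0
```

{"op": "play_rows", "data": {
  "steps": [
    [[0,0,0],[0,0,0],1],
    [[0,0,0],[0,0,0],1]
  ]
}}

```text
t: 8.0
tool_pos: [0.4537, -0.2204, 0.2105]
ee_rot: [-3.14, -0.001, 1.493]
ft_force: [0.3, 0.2, -0.3]
finger_gap: 0.0879
finger_force: 0.0
```

```bash
python3 -c "
from h import *
go((.4545,-.2205,.124))
d=shot('side','pics/s3.png');cv2.imwrite('pics/s3c.png',cv2.resize(d['frame'][60:230,300:470],None,fx=3,fy=3))
for p in [(.4545,-.2205,.205),(.4545,-.2205,.16),(.6097,-.1773,.203),(.6097,-.1773,.008)]: print(np.round((np.array(proj(d,p))-(300,60))*3))"
```

```text
t 8.0 [ 0.4537 -0.2204  0.2105] gap 0.0879 F 0.0 turn [-0.01 -0.01 -0.01]
(0.4545, -0.2205, 0.124) [-0.    0.03  2.88]
[374. 118.]
[363. 175.]
[147. 105.]
[134. 323.]
```

View pics/s3c.png

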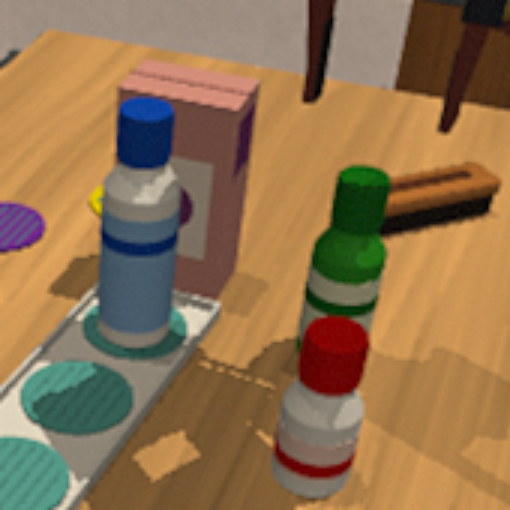

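Softener stands upright on mat_4, top at crop (146,110), predicted (147,105). The green cap at (362,180) matches its prediction too, and the fingers are centred over it. Next I grip the stain remover.

{"op": "play_rows", "data": {
  "newtons": 25,
  "steps": [
    [[0,0.03,0.6],[0,0,0],1],
    [[0,0.03,1.5],[0,0,0],1],
    [[0,0.03,2.4],[0,0,0],1],
    [[0,0.03,2.88],[0,0,0],1],
    [[0,0.03,2.88],[0,0,0],0.9],
    [[0,0.03,2.88],[0,0,0],0.2],
    [[0,0.03,2.88],[0,0,0],0.2],
    [[0,0.03,2.88],[0,0,0],0.2],
    [[0,0.03,2.88],[0,0,0],0.2],
    [[0,0.03,2.88],[0,0,0],0.2]
  ]
}}

```text
t: 8.88
tool_pos: [0.4561, -0.2208, 0.1255]
ee_rot: [3.14, 0.001, 1.494]
ft_force: [0.0, -0.8, -1.0]
finger_gap: 0.0515
finger_force: 0.0
```

{"op": "play_rows", "data": {
  "steps": [
    [[0,0,0],[0,0,0],0.2],
    [[0,0,0],[0,0,0],0.2],
    [[0,0,0],[0,0,0],0.2],
    [[0,0,0],[0,0,0],0.2],
    [[0,0,0],[0,0,0],0.2],
    [[0,0,0],[0,0,0],0.2],
    [[0,0,0],[0,0,0],0.2]
  ]
}}

```text
t: 9.47
tool_pos: [0.4554, -0.2206, 0.1248]
ee_rot: [3.142, 0.0, 1.494]
ft_force: [-1.8, -0.6, 5.3]
finger_gap: 0.0374
finger_force: 25.0
```

```bash
python3 -c "
from h import *
go((.4545,-.2205,.28),(.4545,-.0724,.28),(.6177,-.0724,.28),(.6177,-.0724,.132))"
```

```text
t 9.47 [ 0.4554 -0.2206  0.1248] gap 0.0374 F 24.966663122177124 turn [0. 0. 0.]
(0.4545, -0.2205, 0.28) [ 0.   -0.03 -5.17]
(0.4545, -0.0724, 0.28) [ 4.92 -0.41 -5.17]
(0.6177, -0.0724, 0.28) [ 5.34  5.01 -5.17]
(0.6177, -0.0724, 0.132) [ 5.34  5.01 -0.24]
```

{"op": "play_rows", "data": {
  "steps": [
    [[0,0,-0.4],[0,0,0],0.2],
    [[0,0,-1.2],[0,0,0],0.2],
    [[0,0,-2.1],[0,0,0],0.2],
    [[0,0,-3.0],[0,0,0],0.2],
    [[0,0,-3.9],[0,0,0],0.2],
    [[0,0,-4.7],[0,0,0],0.2],
    [[0.3,0.0,-5.1],[0,0,0],0.2],
    [[1.1,0.1,-5.1],[0,0,0],0.2],
    [[2.0,0.3,-5.1],[0,0,0],0.2],
    [[2.8,0.7,-5.1],[0,0,0],0.2]
  ]
}}

```text
t: 10.3
tool_pos: [0.4816, -0.1372, 0.2771]
ee_rot: [-3.14, -0.001, 1.493]
ft_force: [-0.6, -0.5, -2.5]
finger_gap: 0.0375
finger_force: 25.0
```

{"op": "play_rows", "data": {
  "steps": [
    [[0.7,0.5,0],[0,0,0],0.2],
    [[1.3,1.2,0],[0,0,0],0.2],
    [[1.8,2.0,0],[0,0,0],0.2],
    [[2.2,2.8,0],[0,0,0],0.2],
    [[2.5,3.6,0],[0,0,0],0.2],
    [[2.54,4.1,0],[0,0,0],0.2],
    [[2.54,4.3,0],[0,0,0],0.2],
    [[2.54,4.3,0],[0,0,0],0.2],
    [[2.54,4.3,0],[0,0,0],0.2],
    [[2.54,4.3,0],[0,0,0],0.2]
  ]
}}

```text
t: 11.13
tool_pos: [0.6159, -0.0727, 0.277]
ee_rot: [-3.14, -0.0, 1.493]
ft_force: [0.1, -1.2, -2.8]
finger_gap: 0.0377
finger_force: 25.0
```

```bash
python3 -c "
from h import *
go((.6177,-.0724,.134))"
```

```text
t 11.13 [ 0.6159 -0.0727  0.277 ] gap 0.0377 F 24.978553354740143 turn [-0.02 -0.   -0.01]
(0.6177, -0.0724, 0.134) [0.01 0.07 4.77]
```

{"op": "play_rows", "data": {
  "steps": [
    [[0.01,0.04,0.5],[0,0,0],0.2],
    [[0.01,0.05,1.3],[0,0,0],0.2],
    [[0.01,0.05,2.2],[0,0,0],0.2],
    [[0.01,0.05,3.0],[0,0,0],0.2],
    [[0.01,0.05,3.8],[0,0,0],0.2],
    [[0.01,0.05,4.3],[0,0,0],0.2],
    [[0.01,0.05,4.6],[0,0,0],0.2],
    [[0.01,0.05,4.73],[0,0,0],0.2],
    [[0.01,0.05,4.75],[0,0,0],0.2],
    [[0.01,0.05,4.75],[0,0,0],0.2]
  ]
}}

```text
t: 11.97
tool_pos: [0.6192, -0.0724, 0.1359]
ee_rot: [3.14, 0.0, 1.494]
ft_force: [-0.4, -0.2, -3.5]
finger_gap: 0.0378
finger_force: 25.0
```

{"op": "play_rows", "data": {
  "steps": [
    [[0,0,0],[0,0,0],0.2],
    [[0,0,0],[0,0,0],0.2],
    [[0,0,0],[0,0,0],0.2]
  ]
}}

```text
t: 12.22
tool_pos: [0.6193, -0.0722, 0.136]
ee_rot: [3.14, 0.0, 1.494]
ft_force: [0.0, -0.6, -3.6]
finger_gap: 0.0378
finger_force: 25.0
```

Lower 2.7 mm more, then release.

{"op": "play_rows", "data": {
  "steps": [
    [[0,-0.03,0.04],[0,0,0],0.2],
    [[0,-0.03,0.09],[0,0,0],0.2],
    [[0,-0.03,0.11],[0,0,0],0.2],
    [[0,-0.03,0.11],[0,0,0],0.2],
    [[0,-0.03,0.11],[0,0,0],0.5],
    [[0,-0.03,0.11],[0,0,0],0.8],
    [[0,-0.03,0.11],[0,0,0],1],
    [[0,-0.03,0.11],[0,0,0],1],
    [[0,-0.03,0.11],[0,0,0],1],
    [[0,-0.03,0.11],[0,0,0],1]
  ]
}}

```text
t: 13.05
tool_pos: [0.6179, -0.0721, 0.1317]
ee_rot: [3.142, -0.0, 1.494]
ft_force: [-0.2, 0.3, -0.2]
finger_gap: 0.0736
finger_force: 0.0
```

```bash
python3 -c "
from h import *
go((.6177,-.0724,.21),(.4338,-.0702,.21),(.4338,-.0702,.089))"
```

```text
t 13.05 [ 0.6179 -0.0721  0.1317] gap 0.0736 F 0.0 turn [ 0. -0. -0.]
(0.6177, -0.0724, 0.21) [-0.01 -0.01 -2.61]
(0.4338, -0.0702, 0.21) [-0.41 -6.12 -2.61]
(0.4338, -0.0702, 0.089) [-0.41 -6.12  1.42]
```

{"op": "play_rows", "data": {
  "steps": [
    [[0,0,-0.5],[0,0,0],1],
    [[0,0,-1.3],[0,0,0],1],
    [[0,0,-2.1],[0,0,0],1],
    [[0,-0.4,-2.6],[0,0,0],1],
    [[-0.1,-1.5,-2.6],[0,0,0],1],
    [[-0.2,-2.7,-2.6],[0,0,0],1],
    [[-0.3,-3.9,-2.6],[0,0,0],1],
    [[-0.4,-5.1,-2.5],[0,0,0],1],
    [[-0.41,-6.0,-1.9],[0,0,0],1],
    [[-0.41,-6.12,-1.3],[0,0,0],1]
  ]
}}

```text
t: 13.88
tool_pos: [0.4294, -0.0698, 0.1707]
ee_rot: [-3.14, -0.0, 1.494]
ft_force: [-0.4, 0.3, -0.7]
finger_gap: 0.0876
finger_force: 0.0
```

{"op": "play_rows", "data": {
  "steps": [
    [[0,0,0],[0,0,0],1],
    [[0,0,0],[0,0,0],1]
  ]
}}

```text
t: 14.05
tool_pos: [0.4339, -0.0703, 0.1708]
ee_rot: [-3.141, -0.0, 1.494]
ft_force: [-0.2, 0.2, 1.1]
finger_gap: 0.088
finger_force: 0.0
```

```bash
python3 -c "
from h import *
go((.4338,-.0702,.089))
d=shot('side','pics/s4.png');cv2.imwrite('pics/s4c.png',cv2.resize(d['frame'][70:240,300:470],None,fx=3,fy=3))
for p in [(.4338,-.0702,.17),(.4338,-.0702,.125),(.6177,-.0724,.168),(.6177,-.0724,.008)]: print(np.round((np.array(proj(d,p))-(300,70))*3))"
```

```text
t 14.05 [ 0.4339 -0.0703  0.1708] gap 0.088 F 0.0 turn [-0.01 -0.   -0.  ]
(0.4338, -0.0702, 0.089) [ 0.   -0.    2.73]
[346. 243.]
[334. 301.]
[ 79. 182.]
[ 75. 363.]
```

View pics/s4c.png

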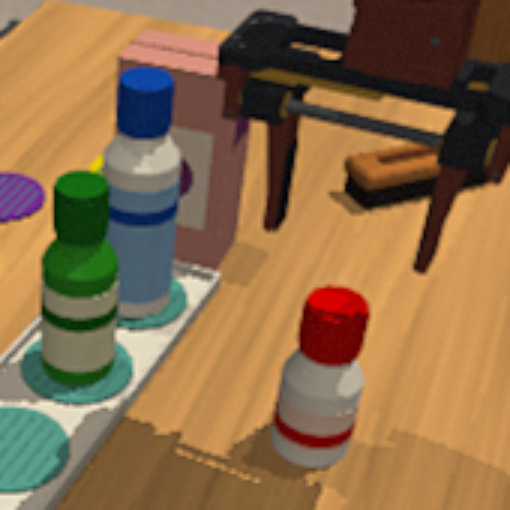

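Softener and stain remover stand on mats 4 and 3. The red cap top is at (336,306), predicted (334,301), with the fingers centred. Gripping it now.

{"op": "play_rows", "data": {
  "newtons": 25,
  "steps": [
    [[0,0,0.6],[0,0,0],1],
    [[0,0,1.5],[0,0,0],1],
    [[0,0,2.3],[0,0,0],1],
    [[0,0,2.73],[0,0,0],1],
    [[0,0,2.73],[0,0,0],0.9],
    [[0,0,2.73],[0,0,0],0.2],
    [[0,0,2.73],[0,0,0],0.2],
    [[0,0,2.73],[0,0,0],0.2],
    [[0,0,2.73],[0,0,0],0.2],
    [[0,0,2.73],[0,0,0],0.2]
  ]
}}

```text
t: 14.93
tool_pos: [0.4346, -0.0704, 0.0897]
ee_rot: [3.14, 0.0, 1.494]
ft_force: [-0.7, 0.7, 0.5]
finger_gap: 0.0512
finger_force: 0.0
```

{"op": "play_rows", "data": {
  "steps": [
    [[0,0,0],[0,0,0],0.2],
    [[0,0,0],[0,0,0],0.2],
    [[0,0,0],[0,0,0],0.2],
    [[0,0,0],[0,0,0],0.2],
    [[0,0,0],[0,0,0],0.2],
    [[0,0,0],[0,0,0],0.2]
  ]
}}

```text
t: 15.43
tool_pos: [0.434, -0.0703, 0.0891]
ee_rot: [3.141, 0.0, 1.494]
ft_force: [-1.9, -0.0, 6.5]
finger_gap: 0.0417
finger_force: 24.9
```

```bash
python3 -c "
from h import *
go((.4338,-.0702,.18),(.4338,.0322,.18),(.6259,.0322,.18),(.6259,.0322,.098))"
```

```text
t 15.43 [ 0.434  -0.0703  0.0891] gap 0.0417 F 24.913568794727325 turn [ 0.  0. -0.]
(0.4338, -0.0702, 0.18) [ 0.   -0.01 -3.03]
(0.4338, 0.0322, 0.18) [ 3.41 -0.27 -3.03]
(0.6259, 0.0322, 0.18) [ 3.9   6.12 -3.03]
(0.6259, 0.0322, 0.098) [ 3.9   6.11 -0.29]
```

{"op": "play_rows", "data": {
  "steps": [
    [[0,0,-0.4],[0,0,0],0.2],
    [[0,0,-1.2],[0,0,0],0.2],
    [[0,0,-2.1],[0,0,0],0.2],
    [[0.2,0,-2.8],[0,0,0],0.2],
    [[0.8,0,-3.0],[0,0,0],0.2],
    [[1.6,0,-3.0],[0,0,0],0.2],
    [[2.4,0.3,-3.0],[0,0,0],0.2],
    [[3.1,0.9,-3.0],[0,0,0],0.2],
    [[3.6,1.6,-3.0],[0,0,0],0.2],
    [[3.8,2.4,-3.0],[0,0,0],0.2]
  ]
}}

```text
t: 16.27
tool_pos: [0.5143, 0.0398, 0.1785]
ee_rot: [-3.14, -0.0, 1.496]
ft_force: [0.4, -0.5, -2.1]
finger_gap: 0.0417
finger_force: 24.9
```

{"op": "play_rows", "data": {
  "steps": [
    [[0.1,0.8,0],[0,0,0],0.2],
    [[0.1,1.6,0],[0,0,0],0.2],
    [[0.1,2.4,0],[0,0,0],0.2],
    [[0.1,3.1,0],[0,0,0],0.2],
    [[0.1,3.6,0],[0,0,0],0.2],
    [[0.1,3.73,0],[0,0,0],0.2],
    [[0.1,3.73,0],[0,0,0],0.2],
    [[0.1,3.73,0],[0,0,0],0.2],
    [[0.1,3.73,0],[0,0,0],0.2]
  ]
}}

```text
t: 17.02
tool_pos: [0.6248, 0.0323, 0.1784]
ee_rot: [-3.14, 0.0, 1.494]
ft_force: [0.3, 0.9, -2.0]
finger_gap: 0.0419
finger_force: 24.9
```

```bash
python3 -c "
from h import *
go((.6259,.0322,.098))"
```

```text
t 17.02 [0.6248 0.0323 0.1784] gap 0.0419 F 24.88413691520691 turn [-0.02  0.    0.  ]
(0.6259, 0.0322, 0.098) [-0.    0.04  2.68]
```

{"op": "play_rows", "data": {
  "steps": [
    [[0,0.02,0.5],[0,0,0],0.2],
    [[0,0.02,1.2],[0,0,0],0.2],
    [[0,0.02,1.9],[0,0,0],0.2],
    [[0,0.02,2.4],[0,0,0],0.2],
    [[0,0.02,2.6],[0,0,0],0.2],
    [[0,0.02,2.65],[0,0,0],0.2],
    [[0,0.02,2.7],[0,0,0],0.2],
    [[0,0.02,2.7],[0,0,0],0.2],
    [[0,0.02,2.7],[0,0,0],0.2]
  ]
}}

```text
t: 17.77
tool_pos: [0.6275, 0.0323, 0.0989]
ee_rot: [3.14, -0.0, 1.494]
ft_force: [-0.2, 0.5, -1.8]
finger_gap: 0.0416
finger_force: 24.9
```

{"op": "play_rows", "data": {
  "steps": [
    [[0,-0.03,0.03],[0,0,0],0.2],
    [[0,-0.03,0.06],[0,0,0],0.2],
    [[0,-0.03,0.06],[0,0,0],0.2],
    [[0,-0.03,0.06],[0,0,0],0.2],
    [[0,-0.03,0.06],[0,0,0],0.5],
    [[0,-0.03,0.06],[0,0,0],0.8],
    [[0,-0.03,0.06],[0,0,0],1],
    [[0,-0.03,0.06],[0,0,0],1],
    [[0,-0.03,0.06],[0,0,0],1],
    [[0,-0.03,0.06],[0,0,0],1]
  ]
}}

```text
t: 18.6
tool_pos: [0.626, 0.0323, 0.0959]
ee_rot: [-3.142, 0.0, 1.494]
ft_force: [-0.2, 0.2, -0.6]
finger_gap: 0.0742
finger_force: 0.0
```

```bash
python3 -c "
from h import *
go((.6259,.0322,.16),(.459,.2251,.16),(.459,.2251,.045))"
```

```text
t 18.6 [0.626  0.0323 0.0959] gap 0.0742 F 0.0 turn [-0.  0. -0.]
(0.6259, 0.0322, 0.16) [-0.   -0.   -2.14]
(0.459, 0.2251, 0.16) [ 5.98 -6.04 -2.14]
(0.459, 0.2251, 0.045) [ 5.98 -6.04  1.7 ]
```

{"op": "play_rows", "data": {
  "steps": [
    [[0,0,-0.5],[0,0,0],1],
    [[0,0,-1.3],[0,0,0],1],
    [[0,0,-2.1],[0,0,0],1],
    [[0.3,-0.3,-2.3],[0,0,0],1],
    [[1.2,-1.2,-2.3],[0,0,0],1],
    [[2.1,-2.1,-2.2],[0,0,0],1],
    [[3.0,-3.0,-2.2],[0,0,0],1],
    [[3.9,-3.9,-2.2],[0,0,0],1],
    [[4.8,-4.8,-2.1],[0,0,0],1],
    [[5.6,-5.6,-1.9],[0,0,0],1]
  ]
}}

```text
t: 19.43
tool_pos: [0.4691, 0.2143, 0.1529]
ee_rot: [3.141, -0.0, 1.494]
ft_force: [0.6, 0.5, 0.2]
finger_gap: 0.0879
finger_force: 0.0
```

{"op": "play_rows", "data": {
  "steps": [
    [[0.38,-0.44,0.2],[0,0,0],1],
    [[0.38,-0.44,0.4],[0,0,0],1],
    [[0.38,-0.44,0.4],[0,0,0],1],
    [[0.38,-0.44,0.4],[0,0,0],1]
  ]
}}

```text
t: 19.77
tool_pos: [0.459, 0.2248, 0.1406]
ee_rot: [-3.141, 0.001, 1.494]
ft_force: [0.2, -0.8, -0.3]
finger_gap: 0.088
finger_force: 0.0
```

```bash
python3 -c "
from h import *
go((.459,.2251,.045))
d=shot('side','pics/s5.png');cv2.imwrite('pics/s5c.png',cv2.resize(d['frame'][90:350,240:500],None,fx=2.2,fy=2.2))
for p in [(.459,.2251,.14),(.459,.2251,.09),(.6259,.0322,.133),(.6259,.0322,.008)]: print(np.round((np.array(proj(d,p))-(240,90))*2.2))"
```

```text
t 19.77 [0.459  0.2248 0.1406] gap 0.088 F 0.0 turn [-0.  0.  0.]
(0.459, 0.2251, 0.045) [0.01 0.   3.19]
[233. 394.]
[230. 441.]
[134. 178.]
[137. 282.]
```

View pics/s5c.png

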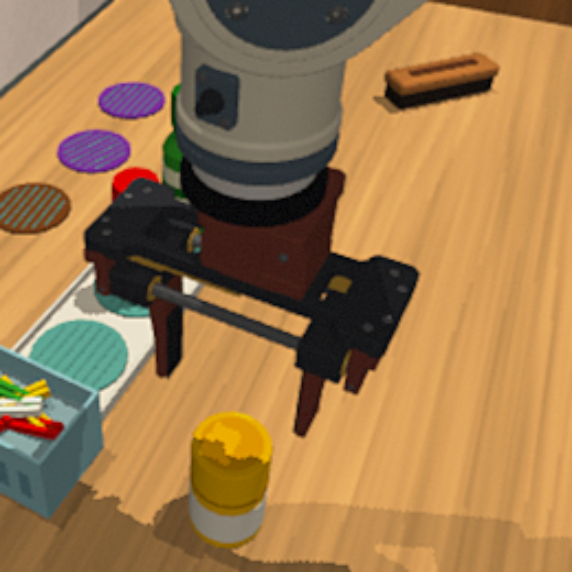

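Tub top at (231,438), predicted (230,441), with the fingers centred over it. Gripping it.

{"op": "play_rows", "data": {
  "newtons": 25,
  "steps": [
    [[0,0,0.6],[0,0,0],1],
    [[0,0,1.4],[0,0,0],1],
    [[0,0,2.3],[0,0,0],1],
    [[0,0,3.0],[0,0,0],1],
    [[0,0,3.19],[0,0,0],1],
    [[0,0,3.19],[0,0,0],0.4],
    [[0,0,3.19],[0,0,0],0.4],
    [[0,0,3.19],[0,0,0],0.4],
    [[0,0,3.19],[0,0,0],0.4],
    [[0,0,3.19],[0,0,0],0.4]
  ]
}}

```text
t: 20.65
tool_pos: [0.4597, 0.2253, 0.0464]
ee_rot: [3.14, -0.001, 1.494]
ft_force: [-3.3, 0.1, 3.0]
finger_gap: 0.0581
finger_force: 1.5
```

{"op": "play_rows", "data": {
  "steps": [
    [[0,0,0],[0,0,0],0.4],
    [[0,0,0],[0,0,0],0.4],
    [[0,0,0],[0,0,0],0.4],
    [[0,0,0],[0,0,0],0.4]
  ]
}}

```text
t: 20.98
tool_pos: [0.4593, 0.2252, 0.0463]
ee_rot: [3.141, -0.0, 1.494]
ft_force: [-2.2, -0.9, 7.2]
finger_gap: 0.0553
finger_force: 25.0
```

```bash
python3 -c "
from h import *
go((.459,.1367,.145),(.6338,.1367,.145),(.6338,.1367,.054))"
```

```text
t 20.98 [0.4593 0.2252 0.0463] gap 0.0553 F 25.001070708967745 turn [ 0.01 -0.    0.  ]
(0.459, 0.1367, 0.145) [-2.94  0.22 -3.29]
(0.6338, 0.1367, 0.145) [-2.49  6.03 -3.29]
(0.6338, 0.1367, 0.054) [-2.5   6.03 -0.25]
```

{"op": "play_rows", "data": {
  "steps": [
    [[0,0,-0.4],[0,0,0],0.4],
    [[0,0,-1.2],[0,0,0],0.4],
    [[0,0,-2.1],[0,0,0],0.4],
    [[-0.1,0,-2.9],[0,0,0],0.4],
    [[-0.6,0.1,-3.3],[0,0,0],0.4],
    [[-1.3,0.3,-3.3],[0,0,0],0.4],
    [[-2.0,0.8,-3.3],[0,0,0],0.4],
    [[-2.4,1.5,-3.3],[0,0,0],0.4],
    [[-2.5,2.3,-3.3],[0,0,0],0.4],
    [[-2.5,3.1,-3.3],[0,0,0],0.4]
  ]
}}

```text
t: 21.82
tool_pos: [0.5465, 0.1419, 0.1453]
ee_rot: [3.141, 0.0, 1.493]
ft_force: [-0.3, 0.2, -3.4]
finger_gap: 0.0553
finger_force: 25.0
```

{"op": "play_rows", "data": {
  "steps": [
    [[0,0.8,0],[0,0,0],0.4],
    [[0,1.6,0],[0,0,0],0.4],
    [[0,2.3,0],[0,0,0],0.4],
    [[0,2.8,0],[0,0,0],0.4],
    [[0,2.95,0],[0,0,0],0.4],
    [[0,2.95,0],[0,0,0],0.4],
    [[0,2.95,0],[0,0,0],0.4],
    [[0,2.95,0],[0,0,0],0.4]
  ]
}}

```text
t: 22.48
tool_pos: [0.6328, 0.1364, 0.1442]
ee_rot: [-3.14, 0.0, 1.494]
ft_force: [0.1, 0.2, -2.2]
finger_gap: 0.0552
finger_force: 25.0
```

```bash
python3 -c "
from h import *
go((.6338,.1367,.054))"
```

```text
t 22.48 [0.6328 0.1364 0.1442] gap 0.0552 F 24.99764267122373 turn [-0.01  0.    0.  ]
(0.6338, 0.1367, 0.054) [0.01 0.04 3.01]
```

{"op": "play_rows", "data": {
  "steps": [
    [[0,0.02,0.5],[0,0,0],0.4],
    [[0,0.02,1.3],[0,0,0],0.4],
    [[0,0.02,2.1],[0,0,0],0.4],
    [[0,0.02,2.6],[0,0,0],0.4],
    [[0,0.02,2.85],[0,0,0],0.4],
    [[0,0.02,2.95],[0,0,0],0.4],
    [[0,0.02,3.0],[0,0,0],0.4],
    [[0,0.02,3.0],[0,0,0],0.4],
    [[0,0.02,3.0],[0,0,0],0.4]
  ]
}}

```text
t: 23.23
tool_pos: [0.6355, 0.1365, 0.0555]
ee_rot: [3.14, -0.0, 1.494]
ft_force: [-0.8, -0.5, -2.6]
finger_gap: 0.0548
finger_force: 25.0
```

{"op": "play_rows", "data": {
  "steps": [
    [[0,-0.03,0.03],[0,0,0],0.4],
    [[0,-0.03,0.06],[0,0,0],0.4],
    [[0,-0.03,0.06],[0,0,0],0.4],
    [[0,-0.03,0.06],[0,0,0],0.4],
    [[0,-0.03,0.06],[0,0,0],0.6],
    [[0,-0.03,0.06],[0,0,0],0.8],
    [[0,-0.03,0.06],[0,0,0],1],
    [[0,-0.03,0.06],[0,0,0],1],
    [[0,-0.03,0.06],[0,0,0],1],
    [[0,-0.03,0.06],[0,0,0],1]
  ]
}}

```text
t: 24.07
tool_pos: [0.634, 0.1364, 0.0525]
ee_rot: [3.141, -0.0, 1.494]
ft_force: [0.5, -1.0, -0.4]
finger_gap: 0.0848
finger_force: 0.0
```

{"op": "play_rows", "data": {
  "steps": [
    [[0,0,-0.5],[0,0,0],1],
    [[0,0,-1.3],[0,0,0],1],
    [[0,0,-2.1],[0,0,0],1],
    [[0,0,-3.0],[0,0,0],1],
    [[0,0,-4.0],[0,0,0],1],
    [[0,-1.0,-5.0],[0,0,0],1],
    [[0.4,-2.2,-5.0],[0,0,0],1],
    [[0.8,-3.4,-5.0],[0,0,0],1],
    [[1.4,-4.6,-5.0],[0,0,0],1],
    [[2.2,-5.6,-5.0],[0,0,0],1]
  ]
}}

```text
t: 24.9
tool_pos: [0.4691, 0.2146, 0.2037]
ee_rot: [3.141, 0.0, 1.492]
ft_force: [1.0, 0.1, -0.7]
finger_gap: 0.0878
finger_force: 0.0
```

{"op": "play_rows", "data": {
  "steps": [
    [[1,-0.5,0],[0,0,0],1],
    [[2,-1,0],[0,0,0],1],
    [[3,-1.5,0],[0,0,0],1],
    [[4,-2,0],[0,0,0],1],
    [[5,-2.5,0],[0,0,0],1],
    [[6,-3,0],[0,0,0],1],
    [[7,-3.5,0],[0,0,0],1],
    [[7.5,-3.5,0],[0,0,0],1],
    [[7.5,-3.5,0],[0,0,0],1],
    [[7.5,-3.5,0],[0,0,0],1]
  ]
}}

```text
t: 25.73
tool_pos: [0.3838, 0.4479, 0.2031]
ee_rot: [3.141, -0.0, 1.496]
ft_force: [-1.2, -0.3, -1.2]
finger_gap: 0.0874
finger_force: 0.0
```

```bash
python3 -c "
from h import *
d=shot('top','pics/t6.png');cv2.imwrite('pics/t6c.png',cv2.resize(d['frame'][140:270,160:480],None,fx=2.5,fy=2.5))
for p in [(.6338,.1367,.098),(.6259,.0322,.133),(.6177,-.0724,.168),(.6097,-.1773,.203)]: print(np.round((np.array(proj(d,p))-(160,140))*2.5))"
```

```text
[185. 136.]
[307. 143.]
[441. 150.]
[590. 158.]
```

View pics/t6c.png

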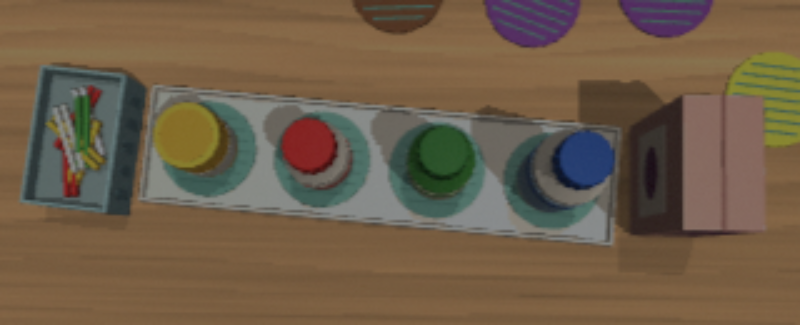

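All four stand upright on their mats. Cap tops in the crop are at (188,136), (310,145), (445,151) and (585,158), within about 4 mm of their predicted positions. The carton and basket have not moved. Handing in.

```bash
python3 -c "
from h import *
print(robot.sign_off())"
```

```text
the job is handed in; nothing more can be done
None
```

The job is handed in: from the carton towards the basket, softener, stain remover, descaler and powder tub stand upright on their mats, each about 4 mm or less from centre in the last top view, with the carton and basket not visibly moved; the sign-off returned no verdict.

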